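Feel for the hidden slot of an instrument's service lock

ROBOT

A 6-joint arm with a two-finger parallel gripper is mounted at the origin on the work surface. World frame = base frame: x ahead of the robot, y to its left, z up, the work surface at z = 0. Lengths are in m, angles in degrees, forces in N, time in s.
With the tool pointing down it reaches from about 0.375 to 0.9 m from the base axis. Payload 3.1 kg.
Tool frame: the origin (TCP) lies on the centre line of the jaws, within the pads' length; the fingertips stand finger_overhang ahead of it and the grasp point (between the pads) lies 5 mm behind it (finger_overhang is the distance from the TCP to the fingertips, in m); z points along the fingers, y is the line along which they close (so a half turn about z gives the same grasp; the last joint's range is limited). The gripper opens to 87 mm and grips with 3 to 60 N. Pads are 19 mm wide; open, the fingers measure 117 mm over their backs; the gripper's body (75 mm by 190 mm) begins 51 mm behind the grasp point.
Start: joints at [54.689, 30.224, 82.088, -0, 67.689, -10.227], TCP at [0.265, 0.566, 0.237] pointing down, gripper open.
Joint ranges: [-176.69, 176.69], [-43.24, 126.21], [12.49, 139.97], [-82, 262], [0, 151.66], [-163.58, 163.58]. Speed limits (degrees/s): [159.86, 159.86, 180, 180, 180, 180].

INTERFACE

Orientations are given as a 3x3 rotation matrix whose columns are the frame's x, y, z axes.
In Python, from rig import read_state, capture, calibration, hand_in, finger_overhang gives the robot as it stands.
- The arm moves only by the tool send_rows, never from a script. Its argument "plan" is a list of rows, each a list of 5 numbers: the closure in counts, from 0 (fully open) to 255 (shut), then the shift along the tool's x, y, z in m, then the turn about the tool's z in rad. A call has 1 to 20 rows; each row shifts and turns the commanded pose from where the row before left it, along the tool's axes as they then stand; what a row does not reach is not made up. A row lasts 1/12 s, in which the tool goes at most 41.7 mm and 7.16 degrees, less where a joint would pass 70% of its speed; a pose out of reach is approached as far as the arm can. A call is refused whole if a number of a shift passes 0.0417 or a number of a turn 0.125, either way. A call with a gripper value outside its range is refused whole. The fingers move at their own pace and stop on an object; the grip force is fixed at half the most. Time passes only in rows, so rows that do not move let the fingers close. It gives the time, the measured TCP pose, the force, the opening and the grip force at its end, in the units of the state.
- read_state(): the state, without advancing time (a new reading comes with each control period).
- capture(name): name is "scene" or "side" or "wrist"; returns (picture, depth): 480x640x3 uint8, blue, green, red; 480x640 float32, m along the optical axis (not along the pixel's ray), 0 where there is no reading.
- calibration(name): a dict with "fx", "fy", "cx", "cy" (pixels), "dist_coeffs" ([k1, k2, p1, p2, k3] as OpenCV has them; the pictures are not rectified), "xyz" and "rotation" of the camera in the world. Camera axes: x right, y down, z forward; pixel columns grow to the right and rows downward; lengths in m; the calibration is good to about 2 mm. A picture is of the moment at which its call begins: read the wrist's pose just before it. calibration takes no time and is no camera call; for the wrist camera it gives the pose at the moment of the call.
- hand_in(): hands the job in; it is judged then, once.
The state is a dict: "time_s": time; "joint_positions": joint angles; "qvel": joint speeds; "tau": joint torques, N m; "position": TCP position; "tcp_rot": TCP orientation; "force": force on the tool from outside, world axes, zero at the start; "moment": the same for the moment, N m; "opening": opening from 0.0 (shut) to 1.0 (fully open); "grasp_force": force on a finger pad.
Only numpy, scipy, OpenCV 4.12 (cv2) and the standard library are available. Lean on these libraries where they do the work, as an engineer would, in place of code of your own. Each camera call takes 0.05 s, during which the arm holds its last target. There are 200 camera calls.

TASK

Unlock the grey instrument's service lock: take the service key out of the tool holder, put its blade into the round lock opening on top of the instrument and, pressing only lightly so that the sprung core inside never reaches its bottom, turn the key gently back and forth until the hidden slot lets it drop; stop there (do not drag the core anticlockwise) and press the key gently fully home. Then turn the core an eighth of a turn clockwise seen from above, not much more or less, and let go, leaving the key upright and home. Leave the other tools, the screw tray and the meter where they are.

Things in the scene. Friction and masses are not known exactly. Their poses are not given: they have to be found in the camera images.
- key: Service key standing in the holder, 81 mm tall, 0.1 kg. Origin at the blade's tip, z up. Steel blade 22 (x) by 4 mm (y), z 0 to 18; round collar 36 mm across, z 18 to 22; shaft 12 mm across; flat black grip z 45 to 81, 36 mm wide (x), 10 mm thick (pinch it along y). Alike after half a turn.
- holder: Grey plastic tool holder, fixed, 60 (x) by 150 (y) by 30 mm high, origin at the centre of its underside. The key stands in a slot along x in its middle, 27 x 9 mm, blade 18 mm deep, collar on the holder's top: lift it straight up. A driver stands 52 mm to either side of it (along y).
- chassis: Grey instrument, fixed, 220 x 220 mm, 80 mm high, origin at the centre of its underside; its front with display and knobs looks to -x. The lock's square 64 mm aluminium bezel stands 4 mm proud of the top cover.
- bezel (a point): Centre of the lock's round opening, 28 mm across, at the height of the bezel's top, 84 mm above the table; axes as the instrument's, z up. A black dust seal hides what is below and does not resist. Key home: collar on the bezel, tip 18 mm below this point.
- core_face (a point): Centre of the hidden core's flat, greased face as it is at the start, 8 mm below the bezel's top; axes as the instrument's. In the face is a slot 26 mm long, 7 mm wide, plain-edged. Its direction is not told: anywhere within 0.7 rad either way of the instrument's x axis. The blade has about 0.14 rad of play in it either way. Off the slot, the blade only pushes the sprung core down.
- core_push (a joint): How far the sprung core is pressed down (m), 0 up, 0.010 at the bottom. The spring takes 1.6 N to start and 0.8 N more per mm (4.8 N at 4 mm, about 9 N at 9 mm). When the blade finds the slot the core springs back up to 0 and the force falls away.
- core_turn (a joint): Turn of the core since the start (rad), growing clockwise seen from above: 0 locked, 0.79 (an eighth of a turn) unlocked. It does not tell the slot's direction. No stop can be felt near 0 or 0.79: the core turns on, up to -0.3 and 1.4, against a steady drag of about 0.11 N m, and stays where it is left. The key turns through its play (0.14 rad either way) before the core follows.
- driver_a: Small screwdriver, black handle 18 mm across, upright in the holder, 52 mm to the +y side of the key, its top 89 mm above the table. To be left alone.
- driver_b: Small screwdriver, wooden handle 16 mm across, upright in the holder, 52 mm to the -y side of the key, its top 79 mm above the table. To be left alone.
- tray: Shallow aluminium screw tray, 50 x 90 x 14 mm, on the rear of the instrument's cover. To be left alone.
- meter: Blue hand-held meter lying flat, 160 x 85 x 40 mm, at the left. To be left alone.
- wrench: Steel wrench lying flat at the right. To be left alone.
Things that resemble listed ones, but are neither listed nor needed, are in the scene too. Leave any brown look-alike of the holder alone.

How it is judged (in metres and radians):
On the way, in this order (a step that is already met when the one before it is completed fails the run):
1. the key is drawn out of the holder: its tip is more than 40 mm above the holder's top (z of key in the frame of holder above 0.07 m), for 0.1 s.
2. the key has dropped into the core's slot and is pressed home: its tip is more than 15 mm below the bezel's top, within 5 mm of the lock's axis, with the core up (pressed less than 2 mm) (z of key in the frame of bezel below -0.015 m and horizontal distance between key and bezel below 0.005 m and value of joint core_push below 0.002 m), for 0.2 s.
At the end, for the whole second after the job is handed in: The core is turned clockwise by 0.52 to 1.05 rad (30 to 60 degrees) and is not pressed down (less than 2 mm); the key stands in it at rest, let go, upright within 0.15 rad, its tip more than 15 mm below the bezel's top and within 5 mm of the lock's axis (all of step 2 and value of joint core_turn between 0.52 and 1.05 rad and angle between key's own z axis and vertical below 0.15 rad and linear speed of key below 0.02 m/s); the robot touches nothing.
It fails at once if the sprung core is pressed to its bottom (more than 9 mm of 10) (value of joint core_push above 0.009 m).
It fails at once if the core is dragged more than 0.2 rad anticlockwise, or turned more than 1.2 rad clockwise (value of joint core_turn below -0.2 rad or value of joint core_turn above 1.2 rad).
It fails at once if the key is pressed on the instrument or its bezel with more than 45 N (contact force between key and chassis above 45 N).
It fails at once if a driver, the tray, the meter or the wrench is moved by more than 30 mm (distance of any of driver_a, driver_b, tray, meter, wrench from where it was at the start of the episode above 0.03 m).
It also fails if it takes over 72 s, if anything falls off the work surface, if the arm or the gripper's body presses on something with over 40 N, if the wrist force passes 120 N, or if a joint passes its speed limit or range.

## Working session

There is one attempt and no reset: what is moved stays moved. The work goes in short steps, Python scripts to look and compute and a tool call to move; the robot and the scene stay as the last step left them, time stands still between calls to the robot, and variables do not carry over. Pictures are saved under pics/ and viewed, at most 10 in all, crops included, and the job is handed in when it is done.

Besides the shell and the picture viewer there is one more tool, called after "Request:" as name(argument=value, ...) on one line, values as JSON. send_rows: Moves the arm, as the interface text tells. Its arguments: {"type":"object","properties":{"plan":{"type":"array","items":{"type":"array","items":{"type":"number"}}}},"required":["plan"]}

```bash
mkdir -p pics; ls; python3 - <<'E'
from rig import *
import cv2,numpy as np
s=read_state();print({k:np.round(v,3).tolist() for k,v in s.items()},finger_overhang)
for n in("scene","side"):
    p,d=capture(n);cv2.imwrite(f"pics/{n}0.png",p);np.save(f"pics/{n}0.npy",d);c=calibration(n);print(c)
E
```

```text
pics
{'time_s': 0.0, 'joint_positions': [54.69, 30.278, 82.155, 0.001, 67.688, -10.229], 'qvel': [-0.029, -0.166, 0.022, -0.089, -0.003, -0.08], 'tau': [0.001, -44.004, -17.659, 0.063, 0.058, -0.0], 'position': [0.265, 0.566, 0.236], 'tcp_rot': [[-0.906, 0.424, -0.001], [0.424, 0.906, -0.002], [0.0, -0.002, -1.0]], 'force': [-0.043, 0.928, -0.463], 'moment': [-0.003, -0.011, -0.03], 'grasp_force': 0.0, 'opening': 0.997} 0.014
{'fx': 443.667556791493, 'fy': 443.667556791493, 'cx': 314.21001660579634, 'cy': 235.6310346823301, 'dist_coeffs': array([0.00548277, 0.        , 0.        , 0.        , 0.        ]), 'xyz': array([ 1.15230222, -0.43048715,  0.87836206]), 'rotation': array([[ 0.57066902,  0.61058518, -0.54911074],
       [ 0.82097022, -0.40909056,  0.39831245],
       [ 0.01856766, -0.67810814, -0.73472757]])}
{'fx': 443.65076065483936, 'fy': 443.65076065483936, 'cx': 323.47160886518753, 'cy': 236.54562053499328, 'dist_coeffs': array([0.02592163, 0.        , 0.        , 0.        , 0.        ]), 'xyz': array([ 0.44967113, -0.92316901,  0.75614436]), 'rotation': array([[ 0.99318833, -0.07138152,  0.09209576],
       [-0.116331  , -0.56243032,  0.81862033],
       [-0.00663691, -0.82375774, -0.56690311]])}
```

View pics/scene0.png

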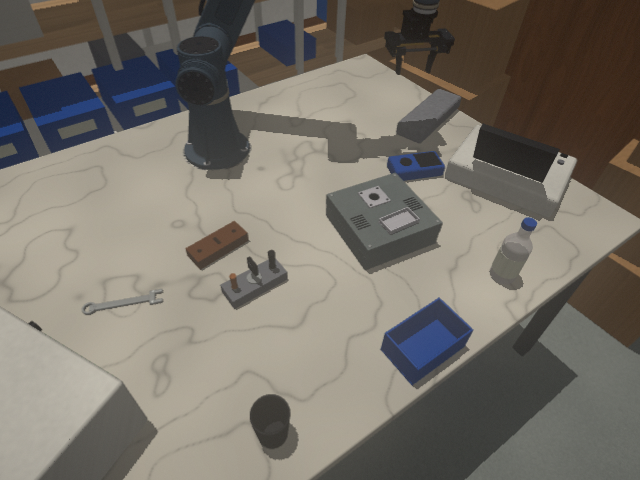

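View pics/side0.png

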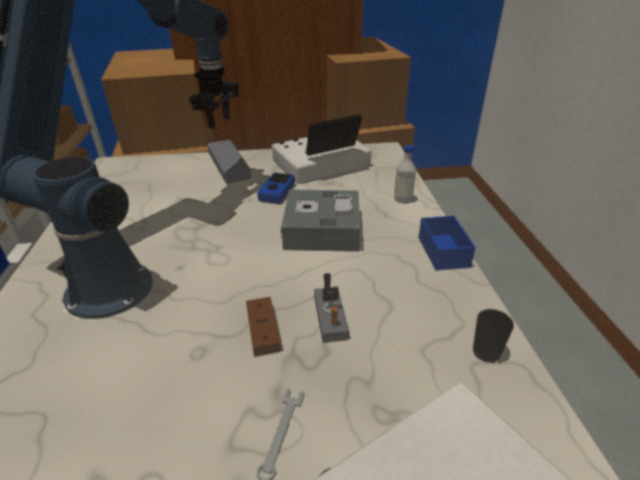

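Scene view: the grey holder is at (255,283), with the key's black grip at (253,267) in the middle, the black driver at (271,258) and the wooden driver at (234,281). The brown look-alike is at (217,244). The lock bezel is at (374,197) and the tray at (400,220). Things that could be taken for the key: the black driver (271,258) and the slots in the brown block (217,244). I choose the middle tool at (253,267) in the grey holder. Next is a close crop and rough positions.

```bash
cat > h.py <<'E'
from rig import *
import cv2,numpy as np
def ray(c,uv):
    K=np.array([[c['fx'],0,c['cx']],[0,c['fy'],c['cy']],[0,0,1]])
    n=cv2.undistortPoints(np.float64(uv).reshape(-1,1,2),K,np.float64(c['dist_coeffs']))[:,0]
    return np.c_[n,np.ones(len(n))]@c['rotation'].T
def onplane(c,uv,z):
    r=ray(c,uv);return c['xyz']+r*((z-c['xyz'][2])/r[:,2])[:,None]
E
python3 - <<'E'
from h import *
p=cv2.imread("pics/scene0.png")
a=cv2.resize(p[235:315,205:305],None,fx=6,fy=6,interpolation=cv2.INTER_CUBIC)
b=cv2.resize(cv2.imread("pics/side0.png")[265:345,290:370],None,fx=4,fy=4,interpolation=cv2.INTER_CUBIC)
cv2.imwrite("pics/c1.png",a)
c=calibration("scene");s=calibration("side")
print("bezel",onplane(c,[[374,197]],.084),onplane(s,[[307,206.5]],.084))
print("bezel corners",onplane(c,[[370,185],[358,195],[378,209],[391,199]],.084))
print("holder corners scene",onplane(c,[[222,286],[236,297],[287,268],[276,259]],.03))
print("key top",onplane(c,[[250,258]],.093))
E
```

```text
bezel [[0.53236248 0.21207868 0.084     ]] [[0.52869058 0.20964948 0.084     ]]
bezel corners [[0.48890225 0.23434154 0.084     ]
 [0.50252766 0.18150172 0.084     ]
 [0.57353957 0.19098351 0.084     ]
 [0.56345935 0.24464902 0.084     ]]
holder corners scene [[ 0.52984259 -0.24188311  0.03      ]
 [ 0.57578071 -0.22949609  0.03      ]
 [ 0.56943776 -0.08683705  0.03      ]
 [ 0.53024423 -0.09416575  0.03      ]]
key top [[ 0.54067406 -0.16697995  0.093     ]]
```

View pics/c1.png

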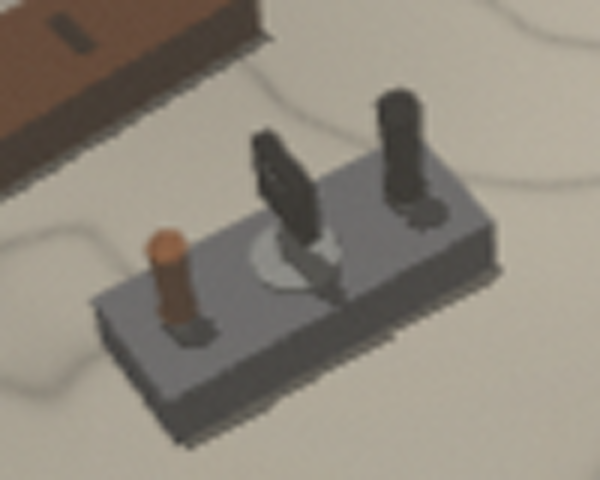

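The crop confirms it: the flat black grip over a light collar at crop (285,190), between the two round drivers, is the key.

```bash
cat >> h.py <<'E'
def plan(target,yaw_y=None):
    """tool-frame shift from measured pose to a target position; turn so tool y lies along yaw_y (deg, mod 180)"""
    s=read_state();R=np.array(s['tcp_rot']);d=R.T@(np.array(target)-s['position'])
    cur=np.degrees(np.arctan2(R[1,1],R[0,1]));t=None
    if yaw_y is not None: t=-np.radians((yaw_y-cur+90)%180-90)   # tool z is down
    print("t",round(s['time_s'],2),"shift",d.round(4),"yaw y",round(cur,2),"turn",t,"j6",round(s['joint_positions'][5],1),"F",np.round(s['force'],2),"open",round(s['opening'],3),"pos",np.round(s['position'],4))
E
python3 - <<'E'
from h import *
c=calibration("scene")
P=onplane(c,[[220.8,285],[232.5,301.7],[287.2,272],[275.8,260]],.03);print(P.round(4),P.mean(0))
print(np.degrees(np.arctan2(*(P[2]-P[1])[[1,0]])),np.degrees(np.arctan2(*(P[3]-P[0])[[1,0]])))
w=calibration("wrist");s=read_state();R=np.array(s['tcp_rot'])
print(w['fx'],R.T@(w['xyz']-s['position']),R.T@w['rotation'])
plan([.53,.21,.30],None)
E
```

```text
[[ 0.5257 -0.2429  0.03  ]
 [ 0.5828 -0.2422  0.03  ]
 [ 0.5801 -0.093   0.03  ]
 [ 0.5327 -0.0963  0.03  ]] [ 0.55532219 -0.16858929  0.03      ]
91.03403707045106 87.25296022200422
385.2343479225455 [ 0.0684251   0.00028995 -0.14790039] [[ 9.15469335e-04 -9.68376686e-01 -2.49490993e-01]
 [ 9.99999579e-01  8.70511222e-04  2.90536248e-04]
 [-6.41638194e-05 -2.49491154e-01  9.68377075e-01]]
t 0.1 shift [-0.3911 -0.2096 -0.0641] yaw y 64.92 turn None j6 -10.2 F [-0.18  0.12 -0.22] open 1.002 pos [0.2646 0.5655 0.2357]
```

Request:
send_rows(plan=[[0, -0.0326, -0.0175, -0.001, 0], [0, -0.0326, -0.0175, -0.001, 0], [0, -0.0326, -0.0175, -0.001, 0], [0, -0.0326, -0.0175, -0.001, 0], [0, -0.0326, -0.0175, -0.001, 0], [0, -0.0326, -0.0175, -0.001, 0], [0, -0.0326, -0.0175, -0.001, 0], [0, -0.0326, -0.0175, -0.001, 0], [0, -0.0326, -0.0175, -0.001, 0], [0, -0.0326, -0.0175, -0.001, 0], [0, -0.0326, -0.0175, -0.001, 0], [0, -0.0326, -0.0175, -0.001, 0], [0, 0, 0, 0, -0.105], [0, 0, 0, 0, -0.105], [0, 0, 0, 0, -0.105], [0, 0, 0, 0, -0.105], [0, 0, 0, 0, 0], [0, 0, 0, 0, 0]])

```text
time_s: 1.6
position: [0.5299, 0.2099, 0.2482]
tcp_rot: [[-1.0, 0.021, -0.001], [0.021, 1.0, -0.0], [0.001, -0.0, -1.0]]
force: [0.5, 0.2, -1.0]
opening: 1.0
grasp_force: 0.0
```

```bash
python3 - <<'E'
from h import *
import pickle
w=calibration("wrist");p,d=capture("wrist");cv2.imwrite("pics/w1.png",p);pickle.dump((w,d),open("pics/w1.pkl","wb"))
plan([.555,-.168,.25],89)
E
```

```text
t 1.65 shift [-0.0327 -0.3774 -0.0017] yaw y 88.84 turn -0.002850004800266566 j6 -78.5 F [0.18 0.2  0.4 ] open 0.999 pos [0.5299 0.21   0.2483]
```

View pics/w1.png

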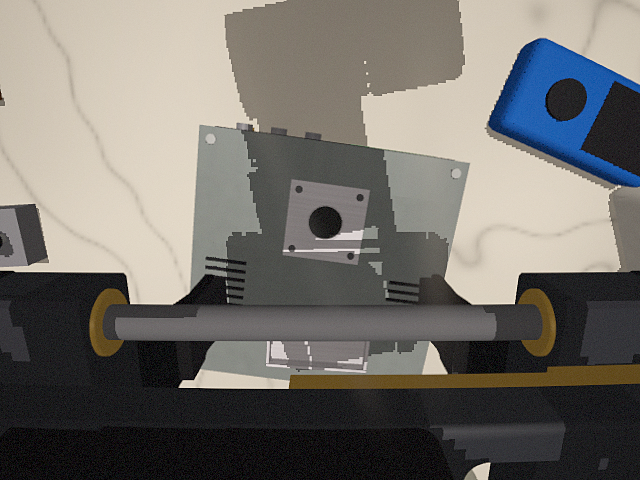

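The wrist view shows the dark round opening at about (325,222), the bezel corners at (291,179), (370,190), (357,264) and (283,250), and the front edge running from (199,125) to (469,162). I'll measure these while the arm moves to the holder.

```bash
python3 - <<'E'
from h import *
import pickle
w,d=pickle.load(open("pics/w1.pkl","rb"));p=cv2.imread("pics/w1.png")
m=(p[195:250,298:355].max(2)<45).astype(np.uint8)
k=max(cv2.findContours(m,0,2)[0],key=cv2.contourArea)
(e,ax,an)=cv2.fitEllipse(k);print(e,ax,an)
uv=[e[0]+298,e[1]+195];print(uv,"bezel",onplane(w,[uv],.084),"if -8mm:",onplane(w,[uv],.08))
C=onplane(w,[[291,179],[370,190],[357,264],[283,250]],.084);print(C.round(4),C.mean(0))
F=onplane(w,[[199,125],[469,162]],.08);print(F)
for a,b in((F[0],F[1]),(C[0],C[1]),(C[3],C[2])):print(np.degrees(np.arctan2(*(b-a)[[1,0]]))-90)
print(np.median(d[185:195,300:340]))
E
```

```text
(27.30250358581543, 26.800735473632812) (30.188232421875, 30.764575958251953) 149.13189697265625
[325.30250358581543, 221.8007354736328] bezel [[0.52533108 0.21315364 0.084     ]] if -8mm: [[0.52614512 0.21317112 0.08      ]]
[[0.4897 0.1862 0.084 ]
 [0.4998 0.2498 0.084 ]
 [0.5624 0.2394 0.084 ]
 [0.5488 0.1771 0.084 ]] [0.52516526 0.21314517 0.084     ]
[[0.44576672 0.11439598 0.08      ]
 [0.47881835 0.3307153  0.08      ]]
-8.687090977038295
-9.006356159374974
-12.297498909487388
0.31162924
```

Request:
send_rows(plan=[[130, -0.003, -0.0378, 0, 0], [130, -0.003, -0.0378, 0, 0], [130, -0.003, -0.0378, 0, 0], [130, -0.003, -0.0378, 0, 0], [130, -0.003, -0.0378, 0, 0], [130, -0.003, -0.0378, 0, 0], [130, -0.003, -0.0378, 0, 0], [130, -0.003, -0.0378, 0, 0], [130, -0.003, -0.0378, 0, 0], [130, -0.003, -0.0378, 0, 0], [130, 0, 0, 0, 0], [130, 0, 0, 0, 0]])

```text
time_s: 2.65
position: [0.5535, -0.1705, 0.2483]
tcp_rot: [[-1.0, 0.023, 0.0], [0.023, 1.0, 0.0], [-0.0, 0.0, -1.0]]
force: [-0.9, 0.3, -0.1]
opening: 0.493
grasp_force: 0.0
```

```bash
python3 - <<'E'
from h import *
import pickle
w=calibration("wrist");p,d=capture("wrist");cv2.imwrite("pics/w2.png",p);pickle.dump((w,d),open("pics/w2.pkl","wb"))
plan([.555,-.168,.25],89)
E
```

```text
t 2.7 shift [-0.0019  0.0008 -0.0018] yaw y 88.8 turn -0.00341477895353697 j6 -116.9 F [-0.28  0.33 -0.56] open 0.491 pos [ 0.5531 -0.1687  0.2482]
```

View pics/w2.png

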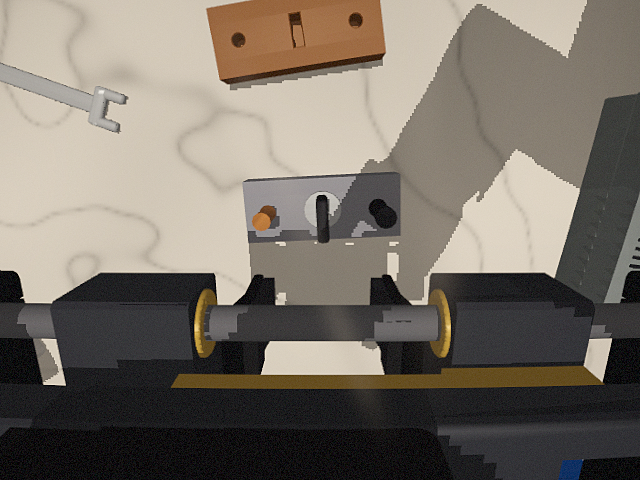

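The wrist view shows the holder top with corners at (243,181), (399,174), (400,235) and (248,242). The key is in the middle, collar centre about (322,207), with the grip running from (320,196) to (323,242). Wooden driver at (263,219), black driver at (382,212), brown look-alike at the top.

```bash
python3 - <<'E'
from h import *
import pickle
w,d=pickle.load(open("pics/w2.pkl","rb"));p=cv2.imread("pics/w2.png")
C=onplane(w,[[243,181],[399,174],[400,235],[248,242]],.03);print(C.round(4),C.mean(0))
for a,b in((C[0],C[1]),(C[3],C[2])):print(np.degrees(np.arctan2(*(b-a)[[1,0]])),np.linalg.norm(b-a))
print("collar",onplane(w,[[322.5,207]],.034))
# grip top points from depth: back-project, height>0.06 in ROI
v,u=np.mgrid[185:255,300:345];z=d[185:255,300:345]
P=w['xyz']+ray(w,np.c_[u.ravel(),v.ravel()])*z.reshape(-1,1)
k=P[:,2]>.085;Q=P[k];print(k.sum(),Q.mean(0),Q.min(0),Q.max(0))
r=cv2.minAreaRect(np.float32(Q[:,:2]*1000));print(r)
E
```

```text
[[ 0.5189 -0.244   0.03  ]
 [ 0.5157 -0.0966  0.03  ]
 [ 0.5749 -0.0941  0.03  ]
 [ 0.5786 -0.2434  0.03  ]] [ 0.54702026 -0.16952005  0.03      ]
91.27104432600275 0.14747963413882595
91.43713739304431 0.1493616666582511
collar [[ 0.54488766 -0.16934918  0.034     ]]
549 [ 0.54467173 -0.16937178  0.10083368] [ 0.48521564 -0.17470793  0.08541526] [ 0.56446586 -0.16417257  0.3961682 ]
((524.8403930664062, -170.35971069335938), (79.0234375, 10.267505645751953), 2.40313720703125)
```

Request:
send_rows(plan=[[150, 0.007, -0.0005, 0, -0.044], [150, 0, 0, 0.03, 0], [150, 0, 0, 0.03, 0], [150, 0, 0, 0.03, 0], [150, 0, 0, 0.01, 0], [150, 0, 0, 0, 0], [150, 0, 0, 0, 0]])

```text
time_s: 3.28
position: [0.5467, -0.1678, 0.1488]
tcp_rot: [[-1.0, -0.027, -0.0], [-0.027, 1.0, 0.0], [0.0, 0.0, -1.0]]
force: [0.1, 0.2, 0.7]
opening: 0.412
grasp_force: 0.0
```

```bash
python3 - <<'E'
from h import *
import pickle
w=calibration("wrist");p,d=capture("wrist");cv2.imwrite("pics/w3.png",p)
plan([.546,-.1694,.074],91.3)
E
```

```text
t 3.33 shift [ 0.0016 -0.0009  0.0758] yaw y 91.56 turn 0.004552901147073465 j6 -119.8 F [-0.1   0.27  0.32] open 0.412 pos [ 0.5475 -0.1684  0.1498]
```

View pics/w3.png

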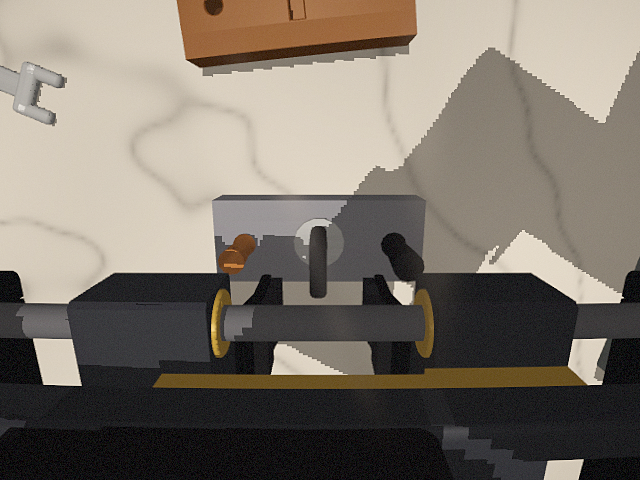

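The key's grip at (318,262) is centred between the fingers (265 and 372), and the holder's edges are parallel to the jaws. I'll go down and close.

Request:
send_rows(plan=[[150, 0.001, -0.0005, 0.02, 0], [150, 0, 0, 0.02, 0], [150, 0, 0, 0.02, 0], [150, 0, 0, 0.015, 0], [150, 0, 0, 0, 0], [150, 0, 0, 0, 0], [255, 0, 0, 0, 0], [255, 0, 0, 0, 0], [255, 0, 0, 0, 0], [255, 0, 0, 0, 0], [255, 0, 0, 0, 0], [255, 0, 0, 0, 0], [255, 0, 0, 0, 0], [255, 0, 0, 0, 0]])

```text
time_s: 4.5
position: [0.5458, -0.1696, 0.074]
tcp_rot: [[-1.0, -0.026, 0.001], [-0.026, 1.0, -0.0], [-0.001, -0.0, -1.0]]
force: [0.5, -0.1, 3.7]
opening: 0.113
grasp_force: 30.0
```

```bash
python3 - <<'E'
from h import *
plan([.546,-.1694,.174],81.3)
print(read_state()['grasp_force'])
E
```

```text
t 4.5 shift [-0.0003  0.0002 -0.1   ] yaw y 91.5 turn 0.17800043064407547 j6 -120.0 F [ 0.48 -0.11  3.72] open 0.113 pos [ 0.5458 -0.1696  0.074 ]
29.983683521859348
```

Request:
send_rows(plan=[[255, 0, 0, -0.01, 0], [255, 0, 0, -0.02, 0], [255, 0, 0, -0.025, 0], [255, 0, 0, -0.025, 0], [255, 0, 0, -0.02, 0], [255, 0, 0, -0.02, 0], [255, 0, 0, 0, 0], [255, 0.001, 0.015, 0, 0], [255, 0.001, 0.032, 0, 0], [255, 0.001, 0.036, 0, 0], [255, 0.001, 0.036, 0, 0], [255, 0.001, 0.036, 0, 0], [255, 0.001, 0.036, 0, 0], [255, 0.001, 0.036, 0, 0], [255, 0.001, 0.036, 0, 0], [255, 0.001, 0.036, 0, 0], [255, 0.001, 0.036, 0, 0], [255, 0.0005, 0.032, 0, 0], [255, 0, 0.016, 0, 0], [255, 0, 0, 0, 0]])

```text
time_s: 6.17
position: [0.5222, 0.2173, 0.1917]
tcp_rot: [[-1.0, -0.031, -0.004], [-0.031, 1.0, 0.001], [0.004, 0.001, -1.0]]
force: [0.4, 0.1, -0.7]
opening: 0.117
grasp_force: 30.0
```

Request:
send_rows(plan=[[255, 0, 0, 0, -0.07], [255, 0, 0, 0, -0.1], [255, 0, 0, 0, -0.1], [255, 0, 0, 0, -0.1], [255, 0, 0, 0, -0.1], [255, 0, 0, 0, -0.1], [255, 0, 0, 0, 0], [255, 0, 0, 0, 0], [255, 0, 0, 0, 0]])

```text
time_s: 6.92
position: [0.5242, 0.2129, 0.1928]
tcp_rot: [[-0.829, -0.559, -0.002], [-0.559, 0.829, -0.0], [0.002, 0.001, -1.0]]
force: [-0.6, 0.7, -1.4]
opening: 0.117
grasp_force: 30.0
```

```bash
python3 - <<'E'
from h import *
import pickle
w=calibration("wrist");p,d=capture("wrist");cv2.imwrite("pics/w4.png",p);pickle.dump((w,d),open("pics/w4.pkl","wb"))
plan([.5253,.2131,.160],124)
E
```

```text
t 6.97 shift [-0.0009 -0.0004  0.033 ] yaw y 124.05 turn 0.0008538022317473753 j6 -113.3 F [ 0.54  0.01 -1.26] open 0.112 pos [0.5244 0.213  0.193 ]
```

View pics/w4.png

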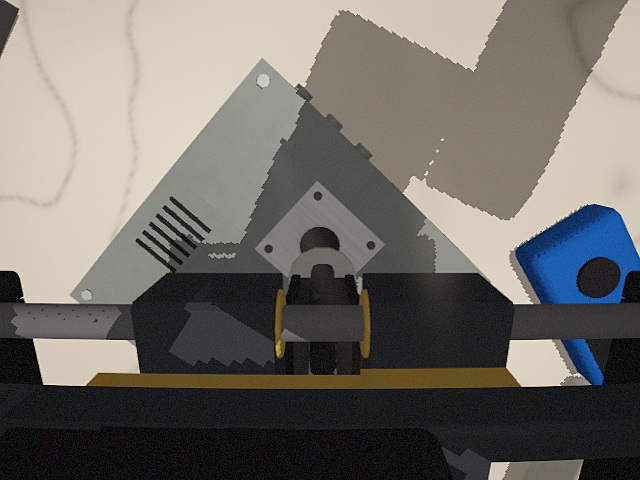

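The wrist view shows the held key's grey collar, its arc top at (321,247), over the lock opening, whose visible arc tops out at (320,226). The bezel corners are at (318,181), (384,241) and (255,245). I'll fit both circles.

```bash
python3 - <<'E'
from h import *
import pickle
from scipy.optimize import least_squares
w,d=pickle.load(open("pics/w4.pkl","rb"));p=cv2.imread("pics/w4.png");g=p.max(2).astype(int)
print("bezel mid L/R",onplane(w,[[255,245],[384,241]],.084).mean(0)[:2],onplane(w,[[318,181]],.084))
# hole: dark arc above the collar
m=(g<48).astype(np.uint8);m[:215]=0;m[262:]=0;m[:,:290]=0;m[:,352:]=0
k=max(cv2.findContours(m,0,1)[0],key=cv2.contourArea)[:,0]
q=np.array([a for a in k if a[1]<240 and 295<a[0]<345]);print(len(q),q.min(0),q.max(0))
def fit(P,r):
    f=lambda c:np.hypot(P[:,0]-c[0],P[:,1]-c[1])-r
    s=least_squares(f,[P[:,0].mean()+.01,P[:,1].mean()],loss='soft_l1',f_scale=.0005);return s.x,np.abs(s.fun).max()
# pixel centres: contour pixels are inside the dark: move half a pixel out
print("hole",fit(onplane(w,q-[0,.5],.084),.014))
# collar: bright over dark, first bright pixel down each column from the hole
e=[]
for u in range(300,342):
    col=g[232:268,u];i=np.where((col[:-1]<60)&(col[1:]>=60))[0]
    if len(i):e.append([u,232+i[-1]+.5])
e=np.array(e);print(e[::5].tolist())
print("collar",fit(onplane(w,e,.153),.018),fit(onplane(w,e,.149),.018))
s=read_state();print(s['position'])
v,u=np.mgrid[255:270,310:332];P=w['xyz']+ray(w,np.c_[u.ravel(),v.ravel()])*d[255:270,310:332].reshape(-1,1);print(np.median(P[:,2]),P[::30,2].round(3))
E
```

```text
bezel mid L/R [0.52411669 0.2114819 ] [[0.48945347 0.1869967  0.084     ]]
49 [309 227] [337 239]
hole (array([0.52617975, 0.21487138]), np.float64(0.00533425073282804))
[[300.0, 247.5], [305.0, 250.5], [310.0, 248.5], [315.0, 246.5], [320.0, 246.5], [325.0, 246.5], [330.0, 247.5], [335.0, 249.5]]
collar (array([0.52474949, 0.21368092]), np.float64(0.002492253676956581)) (array([0.52564224, 0.21425568]), np.float64(0.0025786514088741025))
[0.52438353 0.21297254 0.19296104]
0.1529111420719593 [0.152 0.153 0.152 0.152 0.154 0.152 0.153 0.18  0.178 0.181 0.185]
```

Request:
send_rows(plan=[[255, -0.0004, -0.0005, 0.015, 0], [255, 0, 0, 0.015, 0], [255, 0, 0, 0.013, 0], [255, 0, 0, 0, 0], [255, 0, 0, 0.003, 0], [255, 0, 0, 0.002, 0], [255, 0, 0, 0.002, 0], [255, 0, 0, 0.002, 0], [255, 0, 0, 0, 0], [255, 0, 0, 0, 0]])

```text
time_s: 7.8
position: [0.5257, 0.2131, 0.1418]
tcp_rot: [[-0.828, -0.561, 0.0], [-0.561, 0.828, 0.0], [-0.0, -0.0, -1.0]]
force: [0.2, 0.9, -1.1]
opening: 0.113
grasp_force: 30.0
```

```bash
python3 - <<'E'
from h import *
plan([.525,.2128,.137],124)
E
```

```text
t 7.8 shift [0.0007 0.0002 0.0048] yaw y 124.15 turn 0.002681844951007676 j6 -113.4 F [ 0.2   0.94 -1.15] open 0.113 pos [0.5257 0.2131 0.1418]
```

Request:
send_rows(plan=[[255, 0.0004, 0, 0.001, 0], [255, 0, 0, 0.001, 0], [255, 0, 0, 0.001, 0], [255, 0, 0, 0.001, 0], [255, 0, 0, 0, 0], [255, 0, 0, 0, 0], [255, 0, 0, 0, 0]])

```text
time_s: 8.38
position: [0.5252, 0.2128, 0.1376]
tcp_rot: [[-0.827, -0.562, 0.0], [-0.562, 0.827, -0.0], [0.0, -0.0, -1.0]]
force: [0.2, -0.4, 0.6]
opening: 0.115
grasp_force: 30.0
```

Request:
send_rows(plan=[[255, 0, 0, 0.001, 0], [255, 0, 0, 0.001, 0], [255, 0, 0, 0, 0], [255, 0, 0, 0, 0], [255, 0, 0, 0, 0]])

```text
time_s: 8.8
position: [0.5253, 0.2128, 0.1357]
tcp_rot: [[-0.827, -0.562, 0.0], [-0.562, 0.827, 0.0], [-0.0, -0.0, -1.0]]
force: [-0.1, 0.6, 2.1]
opening: 0.112
grasp_force: 30.0
```

```bash
python3 - <<'E'
from h import *
plan([.525,.2128,.137],124)
E
```

```text
t 8.8 shift [ 0.0003  0.0002 -0.0013] yaw y 124.16 turn 0.002812298671641567 j6 -113.4 F [-0.13  0.57  2.07] open 0.112 pos [0.5253 0.2128 0.1357]
```

Request:
send_rows(plan=[[255, 0, 0, 0.001, 0], [255, 0, 0, 0.0005, 0], [255, 0, 0, 0, 0], [255, 0, 0, 0, 0], [255, 0, 0, 0, 0]])

```text
time_s: 9.22
position: [0.5253, 0.2128, 0.1342]
tcp_rot: [[-0.827, -0.562, 0.0], [-0.562, 0.827, 0.0], [-0.0, -0.0, -1.0]]
force: [-0.9, 0.0, 2.8]
opening: 0.104
grasp_force: 30.0
```

Request:
send_rows(plan=[[255, 0, 0, 0, 0.02], [255, 0, 0, 0, 0.02], [255, 0, 0, 0, 0.02], [255, 0, 0, 0, 0.02], [255, 0, 0, 0, 0]])

```text
time_s: 9.63
position: [0.5255, 0.2129, 0.1342]
tcp_rot: [[-0.87, -0.492, 0.001], [-0.492, 0.87, 0.0], [-0.001, -0.0, -1.0]]
force: [-0.0, 0.4, 3.1]
opening: 0.11
grasp_force: 30.0
```

Request:
send_rows(plan=[[255, 0, 0, 0, 0.02], [255, 0, 0, 0, 0.02], [255, 0, 0, 0, 0.02], [255, 0, 0, 0, 0.02], [255, 0, 0, 0, 0]])

```text
time_s: 10.05
position: [0.5254, 0.2128, 0.1341]
tcp_rot: [[-0.907, -0.421, 0.0], [-0.421, 0.907, 0.0], [-0.0, -0.0, -1.0]]
force: [0.4, 0.6, 2.7]
opening: 0.114
grasp_force: 30.0
```

Request:
send_rows(plan=[[255, 0, 0, 0, 0.02], [255, 0, 0, 0, 0.02], [255, 0, 0, 0, 0.02], [255, 0, 0, 0, 0.02], [255, 0, 0, 0, 0.02], [255, 0, 0, 0, 0]])

```text
time_s: 10.55
position: [0.5252, 0.2128, 0.1341]
tcp_rot: [[-0.944, -0.329, -0.0], [-0.329, 0.944, -0.0], [0.0, -0.0, -1.0]]
force: [-0.6, -0.5, 4.2]
opening: 0.115
grasp_force: 30.0
```

Request:
send_rows(plan=[[255, 0, 0, 0, 0.02], [255, 0, 0, 0, 0.02], [255, 0, 0, 0, 0.02], [255, 0, 0, 0, 0.02], [255, 0, 0, 0, 0.02], [255, 0, 0, 0, 0]])

```text
time_s: 11.05
position: [0.5252, 0.2128, 0.134]
tcp_rot: [[-0.973, -0.233, -0.0], [-0.233, 0.973, -0.0], [0.0, 0.0, -1.0]]
force: [0.2, -0.3, 3.4]
opening: 0.111
grasp_force: 30.0
```

Request:
send_rows(plan=[[255, 0, 0, 0, 0.02], [255, 0, 0, 0, 0.02], [255, 0, 0, 0, 0.02], [255, 0, 0, 0, 0.02], [255, 0, 0, 0, 0.02], [255, 0, 0, 0, 0]])

```text
time_s: 11.55
position: [0.5252, 0.2128, 0.134]
tcp_rot: [[-0.991, -0.135, -0.0], [-0.135, 0.991, -0.0], [0.0, -0.0, -1.0]]
force: [0.2, 0.0, 2.6]
opening: 0.109
grasp_force: 30.0
```

Request:
send_rows(plan=[[255, 0, 0, 0, 0.02], [255, 0, 0, 0, 0.02], [255, 0, 0, 0, 0.02], [255, 0, 0, 0, 0.02], [255, 0, 0, 0, 0.02], [255, 0, 0, 0, 0]])

```text
time_s: 12.05
position: [0.5252, 0.2128, 0.134]
tcp_rot: [[-0.999, -0.035, 0.0], [-0.035, 0.999, 0.0], [-0.0, 0.0, -1.0]]
force: [0.7, 1.2, 2.9]
opening: 0.114
grasp_force: 30.0
```

Request:
send_rows(plan=[[255, 0, 0, 0, 0.02], [255, 0, 0, 0, 0.02], [255, 0, 0, 0, 0.02], [255, 0, 0, 0, 0.02], [255, 0, 0, 0, 0.02], [255, 0, 0, 0, 0]])

```text
time_s: 12.55
position: [0.5252, 0.2129, 0.134]
tcp_rot: [[-0.998, 0.065, 0.0], [0.065, 0.998, 0.0], [-0.0, 0.0, -1.0]]
force: [0.3, 0.5, 1.5]
opening: 0.113
grasp_force: 30.0
```

Request:
send_rows(plan=[[255, 0, 0, 0, 0], [255, 0, 0, 0, 0]])

```text
time_s: 12.72
position: [0.5252, 0.2128, 0.134]
tcp_rot: [[-0.998, 0.064, -0.0], [0.064, 0.998, -0.0], [0.0, -0.0, -1.0]]
force: [-0.0, 0.7, 2.4]
opening: 0.11
grasp_force: 30.0
```

Request:
send_rows(plan=[[255, 0, 0, 0, 0]])

```text
time_s: 12.8
position: [0.5252, 0.2128, 0.134]
tcp_rot: [[-0.998, 0.064, -0.0], [0.064, 0.998, -0.0], [0.0, -0.0, -1.0]]
force: [-0.8, 0.6, 3.2]
opening: 0.114
grasp_force: 30.0
```

Request:
send_rows(plan=[[255, 0, 0, 0, 0]])

```text
time_s: 12.88
position: [0.5252, 0.2128, 0.134]
tcp_rot: [[-0.998, 0.064, -0.0], [0.064, 0.998, -0.0], [0.0, -0.0, -1.0]]
force: [-0.3, 2.0, 2.8]
opening: 0.109
grasp_force: 30.0
```

Still in contact, so that reading was noise. I'll press 1 mm more for a clearer signal and keep sweeping.

Request:
send_rows(plan=[[255, 0, 0, 0.001, 0], [255, 0, 0, 0, 0.02], [255, 0, 0, 0, 0.02], [255, 0, 0, 0, 0.02], [255, 0, 0, 0, 0.02], [255, 0, 0, 0, 0.02], [255, 0, 0, 0, 0]])

```text
time_s: 13.47
position: [0.5249, 0.2127, 0.1328]
tcp_rot: [[-0.986, 0.164, -0.001], [0.164, 0.986, -0.0], [0.001, -0.0, -1.0]]
force: [-0.1, -0.2, -1.4]
opening: 0.112
grasp_force: 30.0
```

Request:
send_rows(plan=[[255, 0, 0, 0, 0]])

```text
time_s: 13.55
position: [0.525, 0.2127, 0.1329]
tcp_rot: [[-0.987, 0.163, -0.001], [0.163, 0.987, -0.0], [0.001, -0.0, -1.0]]
force: [0.8, 0.4, -0.9]
opening: 0.114
grasp_force: 30.0
```

Request:
send_rows(plan=[[255, 0, 0, 0.001, 0], [255, 0, 0, 0, 0], [255, 0, 0, 0, 0]])

```text
time_s: 13.8
position: [0.5252, 0.2128, 0.132]
tcp_rot: [[-0.987, 0.163, -0.0], [0.163, 0.987, -0.0], [0.0, -0.0, -1.0]]
force: [0.4, 0.5, -0.3]
opening: 0.115
grasp_force: 30.0
```

Request:
send_rows(plan=[[255, 0, 0, 0.001, 0], [255, 0, 0, 0, 0], [255, 0, 0, 0, 0]])

```text
time_s: 14.05
position: [0.5251, 0.2128, 0.1309]
tcp_rot: [[-0.987, 0.163, -0.0], [0.163, 0.987, -0.0], [0.0, -0.0, -1.0]]
force: [-0.8, 0.4, -1.5]
opening: 0.112
grasp_force: 30.0
```

It has dropped into the slot. Now pressing home.

Request:
send_rows(plan=[[255, 0, 0, 0.001, 0], [255, 0, 0, 0.001, 0], [255, 0, 0, 0, 0], [255, 0, 0, 0, 0]])

```text
time_s: 14.38
position: [0.5251, 0.2128, 0.1289]
tcp_rot: [[-0.987, 0.163, -0.0], [0.163, 0.987, -0.0], [0.0, -0.0, -1.0]]
force: [0.2, 0.5, -1.3]
opening: 0.107
grasp_force: 30.0
```

Request:
send_rows(plan=[[255, 0, 0, 0.0007, 0], [255, 0, 0, 0, 0], [255, 0, 0, 0, 0]])

```text
time_s: 14.63
position: [0.5252, 0.2128, 0.1283]
tcp_rot: [[-0.987, 0.163, -0.0], [0.163, 0.987, -0.0], [0.0, -0.0, -1.0]]
force: [0.4, -0.7, -2.2]
opening: 0.11
grasp_force: 30.0
```

Request:
send_rows(plan=[[255, 0, 0, 0.0005, 0], [255, 0, 0, 0, 0], [255, 0, 0, 0, 0]])

```text
time_s: 14.88
position: [0.5253, 0.2128, 0.128]
tcp_rot: [[-0.987, 0.163, 0.0], [0.163, 0.987, 0.0], [-0.0, 0.0, -1.0]]
force: [0.0, -0.1, 0.4]
opening: 0.111
grasp_force: 30.0
```

Request:
send_rows(plan=[[255, 0, 0, 0.0005, 0], [255, 0, 0, 0, 0], [255, 0, 0, 0, 0]])

```text
time_s: 15.13
position: [0.5253, 0.2128, 0.128]
tcp_rot: [[-0.987, 0.163, 0.0], [0.163, 0.987, -0.0], [-0.0, 0.0, -1.0]]
force: [-1.2, -0.5, 5.9]
opening: 0.114
grasp_force: 30.0
```

Home: the collar is on the bezel at TCP z 0.128. Now turning clockwise: about 0.23 rad of play plus 0.785.

Request:
send_rows(plan=[[255, 0, 0, 0, 0], [255, 0, 0, 0, 0], [255, 0, 0, -0.0004, 0.03], [255, 0, 0, 0, 0.04], [255, 0, 0, 0, 0.04], [255, 0, 0, 0, 0.04], [255, 0, 0, 0, 0.04], [255, 0, 0, 0, 0.04], [255, 0, 0, 0, 0.04], [255, 0, 0, 0, 0.04], [255, 0, 0, 0, 0.04], [255, 0, 0, 0, 0.04], [255, 0, 0, 0, 0.04], [255, 0, 0, 0, 0.04], [255, 0, 0, 0, 0.03], [255, 0, 0, 0, 0], [255, 0, 0, 0, 0]])

```text
time_s: 16.55
position: [0.5256, 0.2132, 0.128]
tcp_rot: [[-0.788, 0.616, 0.001], [0.616, 0.788, 0.001], [-0.0, 0.001, -1.0]]
force: [-1.3, 0.8, 3.1]
opening: 0.115
grasp_force: 30.0
```

```bash
python3 - <<'E'
from h import *
plan([.525,.2128,.128],None);print(read_state()['moment'])
E
```

```text
t 16.55 shift [ 0.0002 -0.0007  0.    ] yaw y 52.01 turn None j6 -41.3 F [-1.25  0.84  3.09] open 0.115 pos [0.5256 0.2132 0.128 ]
[0.27345054 0.02745668 0.11083649]
```

Request:
send_rows(plan=[[255, 0, 0, 0, 0.04], [255, 0, 0, 0, 0.04], [255, 0, 0, 0, 0.04], [255, 0, 0, 0, 0.04], [255, 0, 0, 0, 0.04], [255, 0, 0, 0, 0.04], [255, 0, 0, 0, 0.04], [255, 0, 0, 0, 0.04], [255, 0, 0, 0, 0.04], [255, 0, 0, 0, 0.04], [255, 0, 0, 0, 0.04], [255, 0, 0, 0, 0.04], [255, 0, 0, 0, 0.04], [255, 0, 0, 0, 0], [255, 0, 0, 0, 0], [255, 0, 0, 0, 0]])

```text
time_s: 17.88
position: [0.5261, 0.2134, 0.128]
tcp_rot: [[-0.378, 0.926, 0.002], [0.926, 0.378, 0.001], [0.0, 0.003, -1.0]]
force: [1.4, 3.4, 1.3]
opening: 0.115
grasp_force: 30.0
```

```bash
python3 - <<'E'
from h import *
plan([.525,.2128,.128],None);print(read_state()['moment'])
E
```

```text
t 17.88 shift [-0.0001 -0.0013  0.    ] yaw y 22.22 turn None j6 -11.5 F [1.44 3.35 1.28] open 0.115 pos [0.5261 0.2134 0.128 ]
[ 0.62276256 -0.29098874  0.06844876]
```

Request:
send_rows(plan=[[140, 0, 0, 0, 0], [140, 0, 0, 0, 0], [140, 0, 0, 0, 0], [140, 0, 0, 0, 0], [140, 0, 0, 0, 0], [140, 0, 0, 0, 0], [140, 0, 0, -0.015, 0], [140, 0, 0, -0.03, 0], [140, 0, 0, -0.03, 0], [140, 0, 0, -0.03, 0], [140, 0, 0, -0.02, 0], [140, 0, 0, 0, 0], [140, 0, 0, 0, 0], [140, 0, 0, 0, 0]])

```text
time_s: 19.05
position: [0.5243, 0.2126, 0.2519]
tcp_rot: [[-0.377, 0.926, -0.002], [0.926, 0.377, -0.001], [0.0, -0.002, -1.0]]
force: [-0.0, -1.0, 0.0]
opening: 0.454
grasp_force: 0.0
```

```bash
python3 - <<'E'
from h import *
import pickle
w=calibration("wrist");p,d=capture("wrist");cv2.imwrite("pics/w5.png",p)
v,u=np.mgrid[150:300,240:400];P=w['xyz']+ray(w,np.c_[u.ravel(),v.ravel()])*d[150:300,240:400].reshape(-1,1)
Q=P[(P[:,2]>.143)&(P[:,2]<.155)];print(len(Q),Q.mean(0),Q[:,2].max());r=cv2.minAreaRect(np.float32(Q[:,:2]*1000));print(r)
C=P[(P[:,2]>.086)&(P[:,2]<.092)];print("collar",len(C),np.median(C[:,2]) if len(C) else 0, C.min(0),C.max(0))
plan([.525,.2128,.128])
E
```

```text
715 [0.52636839 0.21328726 0.14612238] 0.14907440782253584
((526.6655883789062, 212.61273193359375), (9.978673934936523, 35.553646087646484), 23.940053939819336)
collar 907 0.08773604806902507 [0.49568176 0.18230552 0.08601366] [0.60632247 0.23954706 0.09130538]
t 19.1 shift [-1.000e-04  1.300e-03  1.233e-01] yaw y 22.17 turn None j6 -11.4 F [-0.08  0.54 -0.89] open 0.453 pos [0.5241 0.2125 0.2513]
```

View pics/w5.png

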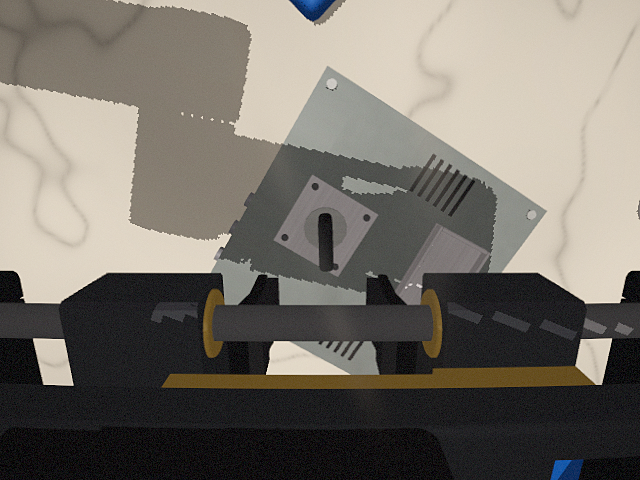

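The wrist view shows the key upright at (326,240), with its collar flat on the bezel. The grip top is at about 0.147 m, which means the key is home. Its angle agrees with the turn I commanded, and the fingers are clear of it.

```bash
python3 -c "
from rig import *
print(hand_in())"
```

```text
the job is handed in; nothing more can be done
None
```

The key is home and upright in the lock, let go, with the core turned clockwise by an estimated 0.77 rad (from the key's turn less its play). I handed the job in at about 19 s, but `hand_in()` returned no verdict.

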